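# Turn the closed box a quarter turn about its weighted corner

## Task

Turn the closed box, which is too wide to grasp, a quarter turn where it stands, so that its long hinge side lies flat along the metal screen and its lip faces the robot: set the steel weight flat on the lid, snug in the box's left corner at the screen and with its length along the box's length, let go of it, and push the diagonally opposite corner round so that the box pivots about the weighted corner, then nudge it up against the screen. Last, take the weight off (the screen now stands close along its long side, so only its ends leave room for fingers) and set it down flat in the middle of the cork pad it came from. Leave the tub, beaker and carton where they are.

Things in the scene. Friction and masses are not known exactly. Their poses are not given: they have to be found in the camera images.
- screen: upright sheet-metal screen, fixed, 360 mm long and 96 mm high. Origin on the worktop at the middle of its flat face towards the robot; x points into the screen away from the robot, y along it to the left, z up. Its foot lies behind it (+x).
- box: closed blue box, loose, 0.3 kg, flat clear lid that stays shut: lid -55 to +57 mm in own x (lip at -x, hinge side +x), -81 to +81 in own y, top 55 mm above the worktop; walls 1 mm inside the lid's edge. Origin: centre of the underside. At the start own +y points away from the screen, the -y end 6 to 9 mm off it; at the end own x points into the screen (a quarter turn clockwise from above).
- pivot_corner (a point): the box's corner that carries the weight: own (+57, -81, 55) mm, on top of the lid, axes as the box's. At the start it is the left corner at the screen.
- pivot (a point): point on top of the lid about which the box should turn, own (+33, -51, 55) mm, 24 mm in from the lid's +x edge and 30 mm from its -y edge: a good place for the weight's centre. With the weight there, a push on the opposite corner turns the box about the middle of the weight, which may stray some 10 mm; the box then ends 15 to 25 mm short of the screen and takes 8 to 18 N, pushed beside the weight, to slide up to it.
- far_corner (a point): the other corner of the box's hinge side, own (+57, +81, 55) mm on top of the lid; it ends at the screen, left of the pivot corner
- push_corner (a point): the corner diagonally opposite the pivot corner, own (-55, +81, 55) mm on top of the lid; pushed on the lip side (own -x side) beside this corner, it sweeps round the pivot
- lip (a point): middle of the lid's small front lip, 30 mm wide along own y, standing 6 mm out from the box's -x side, 42 to 54 mm above the worktop
- weight: the steel block weight (same block as weight_center); origin at the centre of its underside, own x along its 58 mm length, z up
- weight_center (a point): centre of the loose steel block weight, half-way up: 58 mm long (own x), 36 mm wide (own y), 46 mm high, 0.6 kg. Snug in the lid's corner means its sides level with the lid's edges or up to 12 mm in: centre 18 to 30 mm in from the lid's +x edge, 29 to 41 mm from its -y edge. Only friction holds it on the lid.
- pad_top (a point): centre of the top of the fixed thin cork pad, 80 by 80 mm, 4 mm thick, on which the weight stands at the start; it may be put back on it at any yaw, with its centre over the middle of the pad
- tub_center (a point): bystander: screw-top tub, 54 mm across, 48 mm high; centre, half-way up
- carton_center (a point): bystander: small folding carton, 55 x 75 x 50 mm; centre, half-way up
- beaker_center (a point): bystander: clear plastic beaker, about 70 mm across, 85 mm high; centre, half-way up

How it is judged:
On the way, in this order (a step that is already met when the one before it is completed fails the run):
1. the weight stands flat and free on the lid in the pivot corner, its length along the box's length, the box not yet turned (angle between weight's own z axis and vertical below 0.1 rad and x of weight_center in the frame of pivot_corner between -0.036 and -0.012 m and y of weight_center in the frame of pivot_corner between 0.022 and 0.048 m and z of weight_center in the frame of pivot_corner between 0.018 and 0.028 m and contact force between the fingers and weight below 0.3 N and distance of pivot from where it was at the start of the episode below 0.04 m and angle between the x axis of weight and the y axis of box, either way round below 0.35 rad and angle between the x axis of box and the x axis of screen, either way round above 1.3 rad), for 0.2 s.
2. the box has turned its quarter turn about the pivot corner and lies flat along the screen with the weight still standing free on its corner (angle between weight's own z axis and vertical below 0.1 rad and x of weight_center in the frame of pivot_corner between -0.036 and -0.012 m and y of weight_center in the frame of pivot_corner between 0.022 and 0.048 m and z of weight_center in the frame of pivot_corner between 0.018 and 0.028 m and contact force between the fingers and weight below 0.3 N and distance of pivot from where it was at the start of the episode below 0.04 m and angle between the x axis of box and the x axis of screen, either way round below 0.09 rad and x of each of pivot_corner, far_corner in the frame of screen above -0.013 m and x of lip in the frame of screen below -0.1 m and angle between box's own z axis and vertical below 0.03 rad), for 0.2 s.
At the end, for the whole second after the job is handed in: Box flat, hinge side along the screen within 5 degrees, both hinge-side corners within 13 mm of it, lip away; pivot point within 40 mm of its start. Weight upright and released on the pad, within 30 mm of its middle. All at rest (distance of pivot from where it was at the start of the episode below 0.04 m and angle between the x axis of box and the x axis of screen, either way round below 0.09 rad and x of each of pivot_corner, far_corner in the frame of screen above -0.013 m and x of lip in the frame of screen below -0.1 m and angle between box's own z axis and vertical below 0.03 rad and angle between weight's own z axis and vertical below 0.1 rad and contact force between the fingers and weight below 0.3 N and horizontal distance between weight_center and pad_top below 0.03 m and z of weight_center in the frame of pad_top below 0.028 m and linear speed of each of weight, box below 0.02 m/s); the robot touches nothing.
It fails at once if the weight is held while the box is part-way round (contact force between the fingers and weight above 1 N and angle between the x axis of box and the x axis of screen, either way round between 0.35 and 1.2 rad).
It fails at once if the pivot corner of the box is shoved more than 70 mm out of place (distance of pivot from where it was at the start of the episode above 0.07 m).
It fails at once if a bystander is moved more than 30 mm (distance of any of tub_center, carton_center, beaker_center from where it was at the start of the episode above 0.03 m).
It also fails if it takes over 72 s, if anything falls off the work surface, if the arm or the gripper's body presses on something with over 40 N, if the wrist force passes 120 N, or if a joint passes its speed limit or range.

## Robot

A 7-joint arm with a two-finger parallel gripper is mounted at the origin on a cart in front of the work surface, level with it; the furniture and walls round the work are solid. World frame = base frame: x ahead of the robot, y to its left, z up, the work surface at z = 0. Lengths are in m, angles in rad, forces in N, time in s.
With the tool pointing down it reaches from about 0.4 to 0.85 m from the base axis. Payload 6.9 kg.
Tool frame: the origin (TCP) lies midway between the tips of the shut fingers; the grasp point (between the pads) lies grip_point_offset behind it (grip_point_offset is the distance from the TCP to the grasp point, in m); z points along the fingers, x is the direction in which the jaws open and shut, and the axes are right-handed (so a half turn about z gives the same grasp; the last joint's range is limited). The gripper opens to 85 mm and grips with 20 to 120 N. Pads are 22 mm wide; open, the fingers measure 114 mm over their backs; the gripper's body (76 mm by 85 mm) begins 54 mm behind the grasp point. The pads swing forward as they close: fully open they stand 13 mm farther back than shut.
Start: joints at [-1.052, 0.507, -0.238, 1.5, 0.126, 1.149, -0.155], TCP at [0.251, 0.572, 0.231] pointing down, gripper open.
Joint ranges: [-3.08, 3.08], [-0.24, 2.05], [-1.43, 1.35], [0, 2.5], [-1.52, 4.66], [0.17, 1.96], [-2.89, 2.89]. Speed limits (rad/s): [2.39, 2.39, 3.14, 3.14, 3.14, 3.14, 3.14].

## Interface

Orientations are given as a rotation vector (axis times angle).
In Python, from rig import * gives the robot as it stands.
- The arm moves only by the tool play_rows, never from a script. Its argument "series" is a list of rows, each a list of 3 entries, a list of its own where there are three numbers: the closure in counts, from 0 (fully open) to 255 (shut), then the shift along the tool's x, y, z in mm, then the turn about the tool's z in rad. A call has 1 to 10 rows; each row shifts and turns the commanded pose from where the row before left it, along the tool's axes as they then stand; what a row does not reach is not made up. A row lasts 1/8 s, in which the tool goes at most 62.5 mm and 10.7 degrees, less where a joint would pass 70% of its speed; a pose out of reach is approached as far as the arm can. A call with a gripper value outside its range is refused whole. The fingers move at their own pace and stop on an object; "force" is the grip in N (left out, the last holds). Time passes only in rows, so rows that do not move let the fingers close. It gives the time, the measured TCP pose, the force and the opening at its end, in the units of the state.
- get_state(): the state, without advancing time (a new reading comes with each control period).
- snapshot(name): name is "side" or "top" or "wrist"; returns a dict with "image" (384x512x3 uint8, red, green, blue), "fx", "fy", "cx", "cy" (pixels), "D" ([k1, k2, p1, p2, k3] as OpenCV has them; the pictures are not rectified), "camera_from_world" (4x4, takes a point from world to camera coordinates); the wrist camera has in their place "hand_eye" (4x4, takes a point from camera to tool coordinates, whose origin is the TCP and whose axes are the tool frame's). Camera axes: x right, y up, looking along -z (the intrinsics and any distortion apply to the point x, -y, -z); pixel columns grow to the right and rows downward; lengths in m; the calibration is good to about 2 mm. A picture is of the moment at which its call begins: read the wrist's pose just before it. There is no depth.
- job_done(): hands the job in, once; it reports no verdict.
The state is a dict: "time_s": time; "joint_pos": joint angles; "qd": joint speeds; "joint_efforts": joint torques, N m; "eef_pos": TCP position; "orientation": TCP orientation; "ft_force": force on the tool from outside, world axes, zero at the start; "wrist_torque": the same for the moment, N m; "gripper_width": finger opening in m.
Only numpy, scipy, OpenCV 4.12 (cv2) and the standard library are available. Lean on these libraries where they do the work, as an engineer would, in place of code of your own. Each camera call takes 0.05 s, during which the arm holds its last target. There are 200 camera calls.

## Working session

There is one attempt and no reset: what is moved stays moved. The work goes in short steps, Python scripts to look and compute and a tool call to move; the robot and the scene stay as the last step left them, time stands still between calls to the robot, and variables do not carry over. Pictures are saved under pics/ and viewed, about 8 in all and at most 12, crops included, and the job is handed in when it is done.

Besides the shell and the picture viewer there is one more tool, called after ">>>" as a command line: name --argument value ..., lists and objects as JSON in quotes. play_rows: Moves the arm, as the interface text tells. Its arguments: {"type":"object","properties":{"series":{"type":"array"},"force":{"type":"number"}},"required":["series"]}

```bash
mkdir -p pics; ls
cat > h.py <<'E'
from rig import *
import numpy as np, cv2
from scipy.spatial.transform import Rotation as R
def cam(s, st=None):
    """returns world_from_camera (4x4)"""
    if 'camera_from_world' in s: return np.linalg.inv(np.array(s['camera_from_world']))
    T=np.eye(4); T[:3,:3]=R.from_rotvec(st['orientation']).as_matrix(); T[:3,3]=st['eef_pos']
    return T@np.array(s['hand_eye'])
def K(s): return np.array([[s['fx'],0,s['cx']],[0,s['fy'],s['cy']],[0,0,1.]])
def ray(s,uv,z,st=None):
    W=cam(s,st); p=cv2.undistortPoints(np.array(uv,float).reshape(-1,1,2),K(s),np.array(s['D'],float)).reshape(-1,2)
    d=np.c_[p[:,0],-p[:,1],-np.ones(len(p))]@W[:3,:3].T; o=W[:3,3]
    return o+d*((z-o[2])/d[:,2])[:,None]
def proj(s,P,st=None):
    C=np.linalg.inv(cam(s,st)); P=np.atleast_2d(P)@C[:3,:3].T+C[:3,3]
    return cv2.projectPoints(P*[1,-1,-1],np.zeros(3),np.zeros(3),K(s),np.array(s['D'],float))[0].reshape(-1,2)
def save(s,n): cv2.imwrite('pics/'+n+'.png',cv2.cvtColor(np.ascontiguousarray(s['image']),cv2.COLOR_RGB2BGR))
E
python3 - <<'E'
from h import *
st=get_state(); print(st)
for n in('top','side'):
    s=snapshot(n); save(s,n+'0'); W=cam(s); print(n,W.round(3).tolist(),s['fx'],s['D'])
    np.savez(n+'0.npz',**s)
s=snapshot('wrist');print(s['hand_eye'])
a=[cv2.imread(f'pics/{n}0.png') for n in('top','side')]
# compass: pixel of world points
s=snapshot('top'); print(proj(s,[[.5,0,0],[.6,0,0],[.5,.1,0]]))
E
```

```text
pics
{'time_s': 0.0, 'joint_pos': array([-1.05248934,  0.50835116, -0.2375165 ,  1.50115763,  0.12569482,
        1.14889339, -0.15477772]), 'qd': array([ 0.00166035, -0.00083595,  0.00044213, -0.00045481, -0.00024306,
       -0.00075631, -0.00161629]), 'joint_efforts': array([-5.78062482e-04, -6.20587349e+01, -2.18662307e+00, -2.49636877e+01,
        1.26647108e-02,  1.23055035e-02, -4.44141483e-05]), 'eef_pos': array([0.25060676, 0.57199549, 0.23041256]), 'orientation': array([ 2.62866824e+00,  1.71850795e+00, -2.36438273e-03]), 'ft_force': array([-1.06817581,  0.24046134, -0.63480065]), 'wrist_torque': array([0.00286808, 0.04263873, 0.03444142]), 'gripper_width': 0.08525276963999978}
top [[0.008, 0.993, -0.114, 0.38], [-1.0, 0.008, -0.001, 0.036], [0.0, 0.114, 0.993, 1.298], [0.0, 0.0, 0.0, 1.0]] 387.7955099617785 [-0.04546831  0.          0.          0.          0.        ]
side [[-0.964, -0.235, 0.126, 0.745], [0.267, -0.849, 0.456, 0.765], [-0.001, 0.473, 0.881, 1.506], [0.0, 0.0, 0.0, 1.0]] 460.8743469740206 [-0.18852642  0.          0.          0.          0.        ]
[[ 9.99999722e-01  5.33019356e-05 -7.43176200e-04 -7.12061045e-04]
 [-1.94249793e-04 -9.44293589e-01 -3.29104209e-01 -8.64230649e-02]
 [-7.19318413e-04  3.29104262e-01 -9.44293317e-01 -1.42211159e-01]
 [ 0.00000000e+00  0.00000000e+00  0.00000000e+00  1.00000000e+00]]
[[263.7520057  202.55185124]
 [263.88677791 173.17666665]
 [234.00077287 202.31877886]]
```

View pics/top0.png

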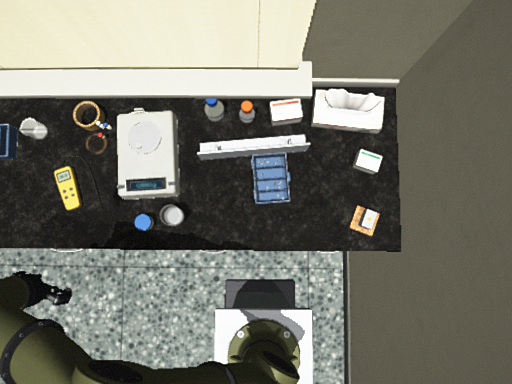

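View pics/side0.png

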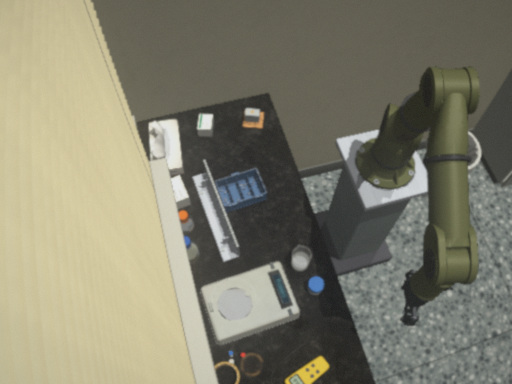

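The top view shows the box near (272,178), the screen from (198,152) to (308,142) and the weight on the orange pad at (367,219). The carton is at (369,160), the tub at (143,222) and the beaker at (172,214). The side view agrees. Next I'll turn these into rough positions.

```bash
cat >> h.py <<'E'
def load(n): return dict(np.load(n+'.npz'))
def blob(s,lo,hi,roi=None,k=3):
    h=cv2.cvtColor(np.ascontiguousarray(s['image']),cv2.COLOR_RGB2HSV); m=cv2.inRange(h,np.array(lo),np.array(hi))
    if roi: z=np.zeros_like(m); x0,y0,x1,y1=roi; z[y0:y1,x0:x1]=m[y0:y1,x0:x1]; m=z
    m=cv2.morphologyEx(m,cv2.MORPH_CLOSE,np.ones((k,k)))
    c=cv2.findContours(m,cv2.RETR_EXTERNAL,cv2.CHAIN_APPROX_NONE)[0]
    return max(c,key=cv2.contourArea).reshape(-1,2) if c else None
def wrect(s,c,z,st=None):
    P=ray(s,c+0.0,z,st)[:,:2]; return cv2.minAreaRect((P*1000).astype(np.float32))
E
python3 - <<'E'
from h import *
s=load('top0')
box=blob(s,(100,60,40),(125,255,255),(240,148,300,215),5); print('box',wrect(s,box,.055))
print('boxcorners',cv2.boxPoints(wrect(s,box,.055)).round(0).tolist())
pad=blob(s,(5,100,80),(25,255,255),(340,190,390,250),9); print('pad',wrect(s,pad,.004))
w=blob(s,(0,0,150),(179,60,255),(350,200,390,235)); print('wt',wrect(s,w,.05))
sc=blob(s,(0,0,120),(179,50,255),(190,130,315,162)); 
r=cv2.minAreaRect(sc); print('screen px',cv2.boxPoints(r).round(1).tolist())
print('screen front top edge', ray(s,[(198,158),(310,148)],.096).round(3), ray(s,[(198,158),(310,148)],0).round(3))
im=cv2.cvtColor(s['image'],cv2.COLOR_RGB2BGR)
a=cv2.resize(im[125:240,190:395],None,fx=3.9,fy=3.9,interpolation=cv2.INTER_CUBIC); cv2.imwrite('pics/crop.png',a)
E
```

```text
box ((573.5733032226562, -22.5679931640625), (164.0570526123047, 123.35244750976562), 4.230072975158691)
boxcorners [[487.0, 33.0], [496.0, -90.0], [660.0, -78.0], [651.0, 45.0]]
pad ((441.99969482421875, -336.229736328125), (83.28518676757812, 83.1593017578125), 69.41532897949219)
wt ((445.47772216796875, -338.5091552734375), (35.48597717285156, 58.24684143066406), 68.45756530761719)
screen px [[196.0, 142.89999389648438], [309.20001220703125, 133.1999969482422], [310.1000061035156, 144.6999969482422], [197.0, 154.39999389648438]]
screen front top edge [[ 0.631  0.211  0.096]
 [ 0.666 -0.143  0.096]] [[ 0.651  0.225  0.   ]
 [ 0.689 -0.157  0.   ]]
```

View pics/crop.png

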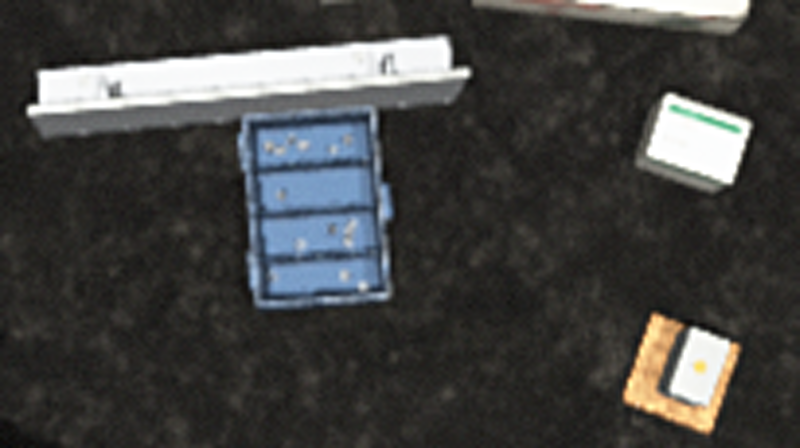

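```bash
cat >> h.py <<'E'
def yaw(st): m=R.from_rotvec(st['orientation']).as_matrix(); return np.degrees(np.arctan2(m[1,0],m[0,0]))
def plan(wps,st=None):
    """world waypoints (x,y,z m) at the present yaw -> total tool shift in mm per leg"""
    st=st or get_state(); m=R.from_rotvec(st['orientation']).as_matrix(); p=np.array(st['eef_pos'])
    print('t',round(st['time_s'],2),'tcp',p.round(4),'yaw',round(yaw(st),2),'tilt',m[:,2].round(3),'F',np.round(st['ft_force'],1),'grip',round(st['gripper_width'],4))
    for w in wps:
        d=(np.array(w)-p)@m*1000; print(' leg',d.round(1),'len',round(np.linalg.norm(d))); p=np.array(w)
E
python3 - <<'E'
from h import *
import rig
print([ (n,getattr(rig,n)) for n in dir(rig) if not n.startswith('_') and not callable(getattr(rig,n))][:20])
print(globals().get('grip_point_offset'))
plan([(.42,.42,.23),(.52,.2,.23),(.53,-.03,.23),(.43,-.32,.23)])
E
```

```text
[('grip_point_offset', 0.0187)]
0.0187
t 0.2 tcp [0.2507 0.5722 0.2308] yaw 66.35 tilt [-0.    -0.001 -1.   ] F [ 0.2 -0.3 -0.8] grip 0.0853
 leg [-71.5 216.2   0.8] len 228
 leg [-161.4  179.9    0.2] len 242
 leg [-2.067e+02  1.014e+02  2.000e-01] len 230
 leg [-3.058e+02  2.470e+01  3.000e-01] len 307
```

>>> play_rows --series '[[0, [-14, 43, 0], 0], [0, [-14, 43, 0], 0], [0, [-14, 43, 0], 0], [0, [-14, 43, 0], 0], [0, [-14, 43, 0], 0], [0, [-32, 36, 0], 0], [0, [-32, 36, 0], 0], [0, [-32, 36, 0], 0], [0, [-32, 36, 0], 0], [0, [-32, 36, 0], 0]]' --force 60

```text
time_s: 1.45
eef_pos: [0.5207, 0.2018, 0.2313]
orientation: [-2.629, -1.719, 0.0]
ft_force: [0.7, 0.4, 0.1]
gripper_width: 0.0854
```

>>> play_rows --series '[[0, [-41, 20, 0], 0], [0, [-41, 20, 0], 0], [0, [-41, 20, 0], 0], [0, [-41, 20, 0], 0], [0, [-41, 20, 0], 0], [0, [0, 0, 0], 0]]'

```text
time_s: 2.2
eef_pos: [0.5294, -0.0292, 0.2311]
orientation: [2.634, 1.709, -0.002]
ft_force: [-0.6, 0.5, -0.2]
gripper_width: 0.0852
```

Run:
```python
from h import *
st=get_state(); s=snapshot('wrist'); save(s,'w_box0'); np.savez('w_box0.npz',**s,**{k:st[k] for k in('eef_pos','orientation')})
plan([(.43,-.32,.23)],st)
```

```text
t 2.2 tcp [ 0.5294 -0.0292  0.2311] yaw 65.95 tilt [-0.001 -0.002 -1.   ] F [-0.6  0.5 -0.2] grip 0.0852
 leg [-306.    27.7    1.8] len 307
```

View pics/w_box0.png

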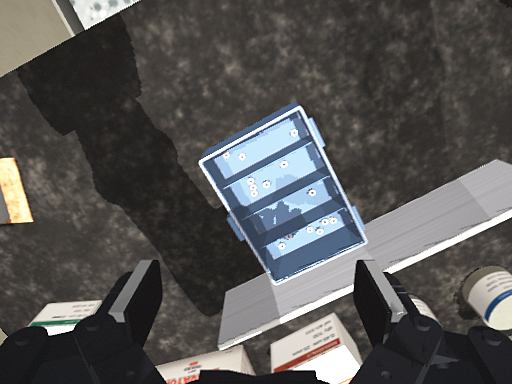

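The wrist view is upside down, so the robot side is up and world +y is right. The lid corners are at (300,104) near-left, (200,161) push corner, (275,284) right at the screen and (367,243) pivot corner. The lip is at (236,227), the hinge tabs are on the right, and the screen face runs from (220,347) to (505,165).

Run:
```python
from h import *
d=load('w_box0'); st=d
P=ray(d,[(300,104),(200,161),(275,284),(367,243)],.055,st)[:,:2]*1000
print(P.round(1).tolist(),'sides',[round(np.linalg.norm(P[i]-P[i-3]),1) for i in range(4)])
print('box',cv2.minAreaRect(P.astype(np.float32)))
print('screen top edge at z.096', ray(d,[(219,347),(511,199)],.096,st).round(4).tolist())
print('screen base z0', ray(d,[(220,290),(500,160)],0.0,st).round(4).tolist())
im=cv2.cvtColor(d['image'],cv2.COLOR_RGB2GRAY)
print('segs')
l=cv2.createLineSegmentDetector().detect(im)[0].reshape(-1,4)
for q in l:
    L=np.hypot(q[2]-q[0],q[3]-q[1])
    if L>45 and q[1]<360: print(q.round(1),round(L))
# lid outline by bright low-sat/blue mask
for n,zz in (('white',.055),):
    h=cv2.cvtColor(d['image'],cv2.COLOR_RGB2HSV)
m=cv2.inRange(h,np.array((100,60,60)),np.array((125,255,255))); m[:, :190]=0;m[:,390:]=0;m[:95]=0;m[300:]=0
c=max(cv2.findContours(m,0,1)[0],key=cv2.contourArea).reshape(-1,2)
print(wrect(d,c,.055,st),cv2.boxPoints(cv2.minAreaRect(c)).tolist())
```

```text
[[490.1, 29.8], [500.6, -77.6], [657.0, -66.0], [650.1, 41.7]] sides [np.float64(107.9), np.float64(156.8), np.float64(107.8), np.float64(160.4)]
box ((574.1480102539062, -18.05181121826172), (160.4365234375, 107.83954620361328), 4.2571120262146)
screen top edge at z.096 [[0.6775, -0.1396, 0.096], [0.636, 0.168, 0.096]]
screen base z0 [[0.6723, -0.1469, 0.0], [0.6467, 0.2209, 0.0]]
segs
[ 84.9  29.3 139.   -0. ] 62
[198.7 164.8 228.2 212.6] 56
[392.2 272.5 469.2 236.4] 85
[220.5 350.3 352.1 291.1] 144
[348.2 201.2 322.  147.5] 60
[297.3 105.5 197.4 160.3] 114
[202.3 161.4 297.5 109.2] 109
[ 32.1 220.1  13.5 157.5] 65
[-0.3 76.5 74.6 35. ] 86
[299.6 110.5 363.9 240.9] 145
[266.  266.6 202.9 163.8] 121
[ 99.4 299.6  46.9 303.1] 53
[362.8 241.1 276.6 281.3] 95
[363.2 260.6 389.3 307.5] 54
[334.7 311.3 271.8 343. ] 70
[407.2 312.4 382.4 272. ] 47
[300.  146.8 251.5 172.4] 55
[324.8 176.4 253.4 212.3] 80
[273.6 259.1 343.2 225.8] 77
[225.2 178.5 299.3 139.2] 84
[496.2 158.  424.2 194. ] 80
[228.9 212.7 264.8 271.1] 69
[241.2 347.1 156.  366.2] 87
[342.2 343.8 285.1 369.7] 63
[350.6 284.3 280.  316.7] 78
[279.7 317.5 220.  345.7] 66
[122.9 311.2 152.  259.5] 59
[139.4 260.6 107.8 311.2] 60
[276.8 285.4 368.1 243. ] 101
[289.3 103.1 235.6 133. ] 62
((574.4987182617188, -18.734256744384766), (153.9329376220703, 105.52619934082031), 4.687534332275391) [[199.40003967285156, 158.8000030517578], [299.0000305175781, 109.00001525878906], [364.800048828125, 240.6000213623047], [265.2000427246094, 290.4000244140625]]
```

>>> play_rows --series '[[0, [-50, 5, 0], 0], [0, [-50, 5, 0], 0], [0, [-50, 5, 0], 0], [0, [-50, 5, 0], 0], [0, [-50, 4, 0], 0], [0, [-56, 4, 0], -0.04], [0, [0, 0, 0], 0]]'

```text
time_s: 3.12
eef_pos: [0.4308, -0.3196, 0.2311]
orientation: [2.599, 1.764, -0.003]
ft_force: [0.0, -0.1, 0.0]
gripper_width: 0.0854
```

Run:
```python
from h import *
st=get_state(); s=snapshot('wrist'); save(s,'w_wt'); np.savez('w_wt.npz',**s,**{k:st[k] for k in('eef_pos','orientation')})
plan([(.446,-.338,.12)],st)
```

```text
t 3.12 tcp [ 0.4308 -0.3196  0.2311] yaw 68.32 tilt [-0.001 -0.002 -1.   ] F [ 0.  -0.1  0. ] grip 0.0854
 leg [-11.3  21.  111.1] len 114
```

View pics/w_wt.png

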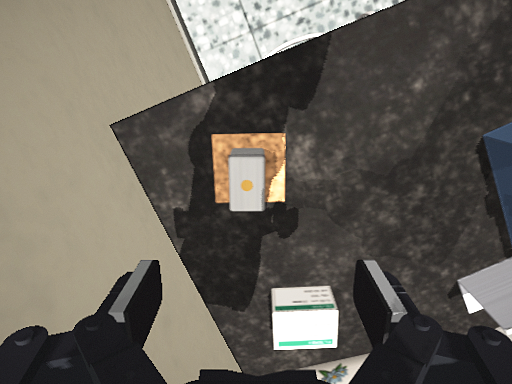

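The weight's top face spans about (229,153) to (265,211), with its yellow dot at (247,186). The pad corners are about (211,134) and (286,203), and the carton is clear at (305,317).

Run:
```python
from h import *
d=load('w_wt'); c=ray(d,[(247,186)],.05,d)[0]; print('dot',c)
P=ray(d,[(229,155),(264,155),(265,211),(230,212)],.05,d)[:,:2]*1000; print(cv2.minAreaRect(P.astype(np.float32)))
P=ray(d,[(211,134),(285,132),(286,203),(214,204)],.004,d)[:,:2]*1000; print('pad',cv2.minAreaRect(P.astype(np.float32)))
# grasp point at z~.030: tcp z = .030-.0187
plan([(c[0],c[1],.09),(c[0],c[1],.012)])
```

```text
dot [ 0.44539076 -0.33730655  0.05      ]
((443.20037841796875, -336.9576721191406), (35.875423431396484, 59.60211944580078), 69.69998931884766)
pad ((441.5148010253906, -334.60968017578125), (83.57392120361328, 82.27204132080078), 69.21408081054688)
t 3.17 tcp [ 0.4323 -0.3167  0.231 ] yaw 68.5 tilt [-0.  0. -1.] F [ 0.  1. -0.] grip 0.0853
 leg [-14.4  19.8 141. ] len 143
 leg [-0.  0. 78.] len 78
```

>>> play_rows --series '[[0, [-7, 10, 45], 0], [0, [-7, 9.5, 45], 0], [0, [0, 0, 40], 0], [0, [0, 0, 40], 0], [0, [0, 0, 30], 0], [0, [0, 0, 15], 0], [0, [0, 0, 0], 0]]'

```text
time_s: 4.05
eef_pos: [0.4462, -0.3347, 0.0158]
orientation: [-2.592, -1.773, -0.0]
ft_force: [0.4, 0.3, -0.2]
gripper_width: 0.0855
```

Run:
```python
from h import *
plan([(.4447,-.3372,.016)])
```

```text
t 4.05 tcp [ 0.4462 -0.3347  0.0158] yaw 68.74 tilt [-0.001  0.001 -1.   ] F [ 0.4  0.3 -0.2] grip 0.0855
 leg [-2.9 -0.5 -0.2] len 3
```

>>> play_rows --series '[[0, [-2, 0, 0], 0], [255, [0, 0, 0], 0], [255, [0, 0, 0], 0], [255, [0, 0, 0], 0], [255, [0, 0, 0], 0], [255, [0, 0, 0], 0], [255, [0, 0, -20], 0], [255, [0, 0, -40], 0], [255, [0, 0, -45], 0], [255, [0, 0, -45], 0]]'

```text
time_s: 5.3
eef_pos: [0.4439, -0.3375, 0.1667]
orientation: [-2.593, -1.77, 0.001]
ft_force: [1.5, 0.5, -6.5]
gripper_width: 0.0352
```

Run:
```python
from h import *
st=get_state(); s=snapshot('wrist'); save(s,'w_held'); np.savez('w_held.npz',**s,**{k:st[k] for k in('eef_pos','orientation')})
plan([(.53,-.15,.166),(.6206,.0176,.166)],st)
# tool coords of weight point expected: dot on top: weight top is 34mm above tcp
h=cv2.cvtColor(s['image'],cv2.COLOR_RGB2HSV); m=cv2.inRange(h,np.array((18,120,120)),np.array((35,255,255)))
n,l,a,c=cv2.connectedComponentsWithStats(m); print([(a[i].tolist(),c[i].round(1)) for i in range(1,n) if a[i][4]>15])
```

```text
t 5.3 tcp [ 0.4439 -0.3375  0.1667] yaw 68.64 tilt [-0.002  0.002 -1.   ] F [ 1.5  0.5 -6.5] grip 0.0352
 leg [205.9  11.9   0.8] len 206
 leg [1.891e+02 2.330e+01 1.000e-01] len 191
[([243, 295, 30, 25, 612], array([257.5, 307.2]))]
```

View pics/w_held.png

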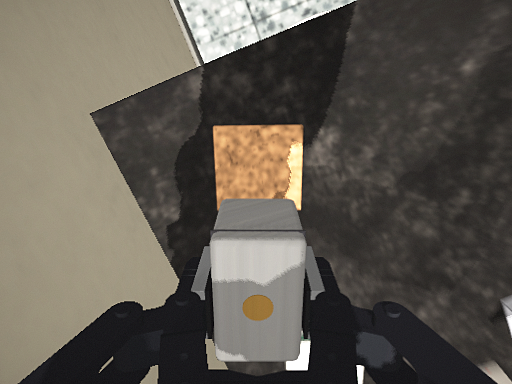

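The weight is held square and vertical with its dot at (257,307). The bare pad spans (213,125) to (302,210).

Run:
```python
from h import *
d=load('w_held'); t=d['eef_pos']; c=ray(d,[(257.5,307.2)],t[2]+.034,d)[0]
m=R.from_rotvec(d['orientation']).as_matrix(); print('dot in tool mm',((c-t)@m*1000).round(1))
P=ray(d,[(213,125),(302,124),(302,210),(216,209)],.004,d)[:,:2]*1000; print('pad',cv2.minAreaRect(P.astype(np.float32)))
```

```text
dot in tool mm [ -0.5  -1.9 -34. ]
pad ((441.4673156738281, -334.85791015625), (82.91594696044922, 82.20877075195312), 68.3128662109375)
```

>>> play_rows --series '[[255, [20, 1, -4], -0.08], [255, [40, 7, -5], -0.1], [255, [40, 12, -5], -0.1], [255, [40, 16, -5], -0.1], [255, [40, 16, -5], -0.08], [255, [40, 19, 0], 0], [255, [40, 18, 0], 0], [255, [40, 18, 0], 0], [255, [30, 15, 0], 0], [255, [0, 0, 0], 0]]'

```text
time_s: 6.6
eef_pos: [0.5822, -0.0071, 0.1884]
orientation: [-2.11, -2.322, -0.0]
ft_force: [-0.3, -0.9, -6.7]
gripper_width: 0.0354
```

Run:
```python
from h import *
plan([(.6206,.0176,.166)])
```

```text
t 6.6 tcp [ 0.5822 -0.0071  0.1884] yaw 95.47 tilt [-0.003  0.003 -1.   ] F [-0.3 -0.9 -6.7] grip 0.0354
 leg [20.9 40.6 22.3] len 51
```

>>> play_rows --series '[[255, [11, 21, 10], 0.01], [255, [10, 21, 15], 0.01], [255, [0, 0, 30], 0], [255, [0, 0, 30], 0], [255, [0, 0, 15], 0], [255, [0, 0, 10], 0], [255, [0, 0, 5], 0], [255, [0, 0, 0], 0]]'

```text
time_s: 7.6
eef_pos: [0.6231, 0.0118, 0.0756]
orientation: [2.145, 2.295, 0.001]
ft_force: [-0.6, 0.7, -5.6]
gripper_width: 0.0349
```

Run:
```python
from h import *
plan([(.6226,.0176,.067)])
s=snapshot('wrist'); st=get_state();np.savez('w_pl.npz',**s,**{k:st[k] for k in('eef_pos','orientation')}); save(s,'w_pl')
```

```text
t 7.6 tcp [0.6231 0.0118 0.0756] yaw 93.85 tilt [ 0.  0. -1.] F [-0.6  0.7 -5.6] grip 0.0349
 leg [ 5.9 -0.1  8.6] len 10
```

View pics/w_pl.png

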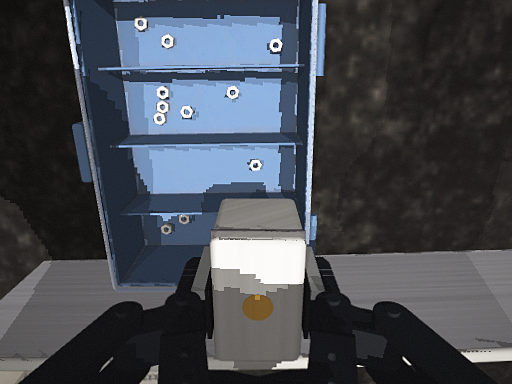

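The lid's hinge edge runs from about (320,0) to (309,240), the lip edge from (70,0) to (113,286), and the far lid edge near the screen is at row 287. The weight is just above the lid.

Run:
```python
from h import *
d=load('w_pl'); print((ray(d,[(319,10),(315,100),(309,238),(70,5),(113,286),(97,180)],.055,d)[:,:2]*1000).round(1).tolist())
im=cv2.cvtColor(d['image'],cv2.COLOR_RGB2GRAY)
for y in (30,100,150): 
    r=im[y].astype(int); print(y,r[296:332].tolist())
```

```text
[[509.2, 30.9], [546.9, 33.6], [617.9, 39.1], [513.7, -76.8], [655.7, -67.8], [592.9, -71.2]]
30 [77, 79, 62, 39, 42, 43, 44, 46, 41, 46, 42, 41, 42, 38, 35, 132, 198, 207, 209, 213, 231, 118, 105, 144, 162, 170, 165, 159, 141, 54, 36, 45, 49, 54, 59, 54]
100 [179, 57, 38, 42, 48, 45, 43, 45, 42, 43, 45, 40, 79, 167, 218, 208, 205, 215, 207, 7, 32, 38, 39, 39, 46, 47, 45, 43, 51, 51, 50, 47, 47, 48, 44, 42]
150 [24, 44, 44, 45, 42, 47, 48, 47, 44, 40, 42, 124, 225, 212, 203, 186, 231, 7, 30, 37, 39, 36, 46, 45, 42, 44, 45, 45, 44, 42, 42, 43, 43, 43, 41, 38]
```

>>> play_rows --series '[[255, [3.5, -3, 0], -0.01], [255, [0, 0, 4], 0], [255, [0, 0, 3], 0], [255, [0, 0, 1], 0], [255, [0, 0, 0], 0]]'

```text
time_s: 8.28
eef_pos: [0.6196, 0.015, 0.0676]
orientation: [2.134, 2.305, -0.0]
ft_force: [-2.2, -0.3, -0.0]
gripper_width: 0.0349
```

>>> play_rows --series '[[255, [0, 0, 0.5], 0], [60, [0, 0, 0], 0], [60, [0, 0, 0], 0], [60, [0, 0, 0], 0], [60, [0, 0, 0], 0], [60, [0, 0, -20], 0], [60, [0, 0, -30], 0], [60, [0, 0, -40], 0], [60, [0, -30, -30], 0], [60, [0, 0, 0], 0]]'

```text
time_s: 9.52
eef_pos: [0.5898, 0.0127, 0.1894]
orientation: [2.132, 2.303, 0.004]
ft_force: [0.3, 0.3, -1.0]
gripper_width: 0.0655
```

Run:
```python
from h import *
st=get_state(); s=snapshot('wrist'); np.savez('w_rel.npz',**s,**{k:st[k] for k in('eef_pos','orientation')}); save(s,'w_rel'); plan([],st)
```

```text
t 9.53 tcp [0.5898 0.0127 0.1894] yaw 94.41 tilt [ 0.004 -0.    -1.   ] F [ 0.3  0.3 -1. ] grip 0.0655
```

View pics/w_rel.png

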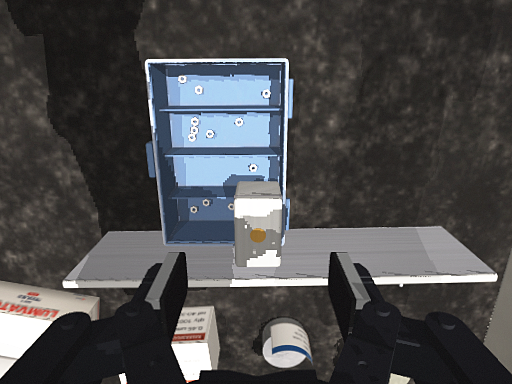

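The weight stands free on the lid with its dot at (258,235). The lid corners are (146,60), (289,60), (164,243) and about (286,243). The screen's base line runs from (105,232) to (445,228).

Run:
```python
from h import *
d=load('w_rel'); f=lambda p,z:(ray(d,p,z,d)[:,:2]*1000).round(1).tolist()
h=cv2.cvtColor(d['image'],cv2.COLOR_RGB2HSV); m=cv2.inRange(h,np.array((10,120,80)),np.array((35,255,255))); M=cv2.moments(m,True); c=(M['m10']/M['m00'],M['m01']/M['m00'])
print(c,'weight',f([c],.101))
P=np.array(f([(146,60),(289,60),(286,243),(164,243)],.055)); print('lid',P.tolist(),cv2.minAreaRect(P.astype(np.float32)))
print('screen base',f([(105,232),(445,228)],0)); print('screen top',f([(65,282),(495,272)],.096))
# path
P0=np.array([.5893,.0127])
```

```text
(257.1609195402299, 235.60344827586206) weight [[618.8, 14.9]]
lid [[500.6, -79.2], [492.5, 29.4], [647.4, 43.3], [656.1, -67.3]] ((574.0130004882812, -18.114898681640625), (155.9542999267578, 110.94164276123047), 4.497704982757568)
screen base [[678.4, -145.9], [645.4, 220.9]]
screen top [[676.2, -138.6], [640.0, 211.1]]
```

Run:
```python
from h import *
plan([(.515,-.108,.189),(.515,-.108,.028)]); print(get_state()['joint_pos'].round(2))
```

```text
t 9.57 tcp [0.59   0.0126 0.1879] yaw 94.41 tilt [ 0.002 -0.    -1.   ] F [-0.2  0.6 -0.2] grip 0.0653
 leg [-114.5  -84.1   -1.2] len 142
 leg [ 1.00e-01 -4.00e-01  1.61e+02] len 161
[ 0.06  0.49 -0.2   1.66  0.11  1.    1.48]
```

>>> play_rows --series '[[255, [-38, -28, 0], 0], [255, [-38, -28, 0], 0], [255, [-38, -28, 0], 0], [255, [0, 0, 40], 0], [255, [0, 0, 45], 0], [255, [0, 0, 45], 0], [255, [0, 0, 29], 0], [255, [0, 0, 0], 0]]'

```text
time_s: 10.58
eef_pos: [0.5132, -0.107, 0.0249]
orientation: [-2.13, -2.302, 0.005]
ft_force: [0.2, 0.0, 0.9]
gripper_width: -0.0002
```

Run:
```python
from h import *
plan([(.515,-.108,.028)])
```

```text
t 10.57 tcp [ 0.5132 -0.107   0.0249] yaw 94.44 tilt [-0.006  0.001 -1.   ] F [0.2 0.  0.9] grip -0.0002
 leg [-1.1  1.7 -3.1] len 4
```

>>> play_rows --series '[[255, [7, 0, 0], 0], [255, [6, 0, 0], 0], [255, [9.3, -7.5, 0], 0.08], [255, [9.3, -7.5, 0], 0.08], [255, [9.3, -7.5, 0], 0.08], [255, [9.3, -7.5, 0], 0.08], [255, [9.3, -7.5, 0], 0.08]]'

```text
time_s: 11.45
eef_pos: [0.4811, -0.0449, 0.0291]
orientation: [2.551, 1.831, 0.003]
ft_force: [-0.5, -2.4, 0.3]
gripper_width: -0.0002
```

```bash
cat >> h.py <<'E'
def look(n):
    st=get_state(); s=snapshot('wrist'); save(s,'w'+n); np.savez('w'+n+'.npz',**s,**{k:st[k] for k in('eef_pos','orientation')})
    t=snapshot('top'); save(t,'t'+n); np.savez('t'+n+'.npz',**t); plan([],st)
    try:
        b=blob(t,(100,60,40),(125,255,255),(200,120,300,215),5); print('box px',cv2.contourArea(b)); r=wrect(t,b,.055); print('top box',np.round(r[0],1),np.round(r[1],1),round(r[2],1))
    except Exception as e: print(e)
E
python3 -c "
from h import *
look('p1')"
```

```text
t 11.45 tcp [ 0.4811 -0.0449  0.0291] yaw 71.35 tilt [ 0.003 -0.    -1.   ] F [-0.5 -2.4  0.3] grip -0.0002
box px 956.0
top box [567.3   4. ] [112.3 166.4] 71.0
```

>>> play_rows --series '[[255, [9.3, -7.5, 0], 0.08], [255, [9.3, -7.5, 0], 0.08], [255, [9.3, -7.5, 0], 0.08], [255, [9.3, -7.5, 0], 0.08], [255, [9.3, -7.5, 0], 0.08], [255, [9.3, -7.5, 0], 0.08]]'

```text
time_s: 12.3
eef_pos: [0.4674, 0.0243, 0.0282]
orientation: [-2.913, -1.175, 0.005]
ft_force: [-6.4, -3.1, 3.7]
gripper_width: -0.0003
```

```bash
python3 -c "
from h import *
look('p2')"
```

```text
t 12.3 tcp [0.4674 0.0243 0.0282] yaw 43.93 tilt [-0.004 -0.001 -1.   ] F [-6.4 -3.1  3.7] grip -0.0003
box px 681.5
top box [579.   41.2] [ 84.1 186.8] 24.3
```

View pics/wp2.png

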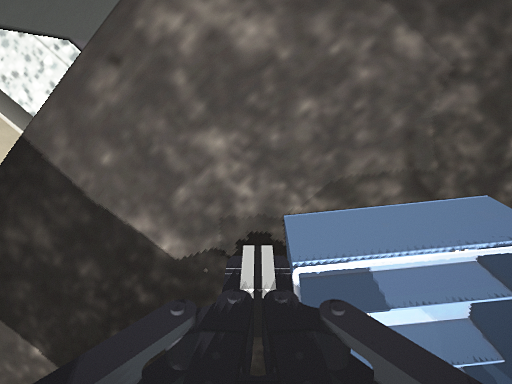

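The push corner of the lid is at about (293,268), right beside the fingers. The box's end edge tilts about 5° against the tool, so it lags slightly. I'll check the weight and pivot in the top view.

Run:
```python
from h import *
d=load('wp2'); m=R.from_rotvec(d['orientation']).as_matrix(); f=lambda p,z:((ray(d,p,z,d)-d['eef_pos'])@m*1000).round(1).tolist()
print('lid corner/edge in tool',f([(293,268),(400,256),(505,247)],.055), 'world',(ray(d,[(293,268)],.055,d)).round(4))
t=cv2.imread('pics/tp2.png'); s=cv2.imread('pics/tp2.png')
side=snapshot('side'); np.savez('sp2.npz',**side); save(side,'sp2'); q=cv2.imread('pics/sp2.png')
a=cv2.resize(t[125:225,190:320],None,fx=3,fy=3,interpolation=cv2.INTER_CUBIC); b=cv2.resize(q[150:270,180:310],(390,360),interpolation=cv2.INTER_CUBIC)
o=np.zeros((360,780,3),np.uint8); o[:300,:390]=a; o[:,390:]=b; cv2.imwrite('pics/cp2.png',o)
```

```text
lid corner/edge in tool [[12.7, -14.4, -26.8], [53.9, -19.6, -26.9], [94.8, -23.2, -27.0]] world [[0.4666 0.0435 0.055 ]]
```

View pics/cp2.png

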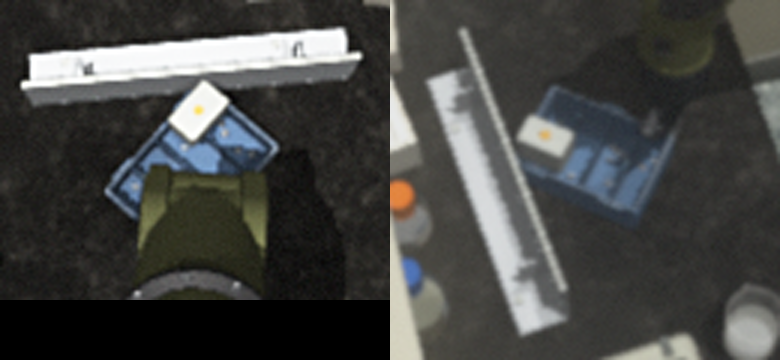

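The weight still sits in its corner, with the dot near top-view pixel (256,162). The pivot corner is brushing the screen and the pivot has strayed about 8 mm along it, which is within limits. I'll continue the arc.

>>> play_rows --series '[[255, [8.8, -8.4, 0], 0.08], [255, [8.8, -8.4, 0], 0.08], [255, [8.8, -8.4, 0], 0.08], [255, [8.8, -8.4, 0], 0.08], [255, [8.8, -8.4, 0], 0.08], [255, [8.8, -8.4, 0], 0.08], [255, [8.8, -8.4, 0], 0.08]]'

```text
time_s: 13.32
eef_pos: [0.4934, 0.1057, 0.0282]
orientation: [-3.124, -0.326, -0.001]
ft_force: [-0.2, -0.2, -1.2]
gripper_width: 0.0001
```

```bash
cat >> h.py <<'E'
def dot(n):
    t=load('t'+n); h=cv2.cvtColor(t['image'],cv2.COLOR_RGB2HSV); m=cv2.inRange(h,np.array((15,60,140)),np.array((35,255,255))); m[:140]=0; m[185:]=0; m[:,:225]=0; m[:,300:]=0
    M=cv2.moments(m,True)
    if M['m00']: c=(M['m10']/M['m00'],M['m01']/M['m00']); print('dot',M['m00'],np.round(c,1),ray(t,[c],.101)[0].round(4))
    d=load('w'+n); h=cv2.cvtColor(d['image'],cv2.COLOR_RGB2HSV)
    l=cv2.createLineSegmentDetector().detect(cv2.cvtColor(d['image'],cv2.COLOR_RGB2GRAY))[0].reshape(-1,4)
    for q in l:
        if np.hypot(q[2]-q[0],q[3]-q[1])>70 and q[1]>150:
            P=ray(d,[q[:2],q[2:]],.055,d)[:,:2]*1000; v=P[1]-P[0]; print(q.round(),P.round(1).tolist(),'ang',round(np.degrees(np.arctan2(v[1],v[0]))%180,1))
E
python3 -c "
from h import *
look('p3'); dot('p2'); print(); dot('p3')"
```

```text
t 13.32 tcp [0.4934 0.1057 0.0282] yaw 11.9 tilt [ 0.001  0.    -1.   ] F [-0.2 -0.2 -1.2] grip 0.0001
box px 812.0
top box [581.2  65.2] [122.  160.9] 18.4
dot 8.0 [255.9 161.1] [0.621  0.0281 0.101 ]
[453. 251. 293. 267.] [[506.0, 91.6], [466.5, 43.7]] ang 50.5
[382. 269. 485. 257.] [[492.2, 67.4], [517.4, 98.7]] ang 51.1
[396. 331. 481. 383.] [[520.6, 52.3], [573.4, 61.0]] ang 9.4
[511. 296. 388. 309.] [[541.2, 96.2], [509.0, 57.0]] ang 50.5
[511. 240. 293. 262.] [[518.7, 110.0], [464.6, 45.5]] ang 50.1
[486. 195. 284. 215.] [[495.6, 113.6], [448.2, 56.9]] ang 50.1
[191. 317.  95. 383.] [[453.1, -2.2], [445.4, -61.4]] ang 82.6
[419. 382. 324. 317.] [[551.4, 41.5], [492.8, 36.1]] ang 5.3

dot 8.0 [254.1 159.1] [0.6273 0.0337 0.101 ]
[458. 241. 296. 262.] [[561.9, 145.8], [503.0, 124.2]] ang 20.1
[302. 267. 415. 254.] [[505.9, 122.5], [547.2, 137.2]] ang 19.5
[511. 287. 393. 302.] [[592.1, 130.7], [546.6, 114.3]] ang 19.8
[401. 261. 478. 252.] [[543.0, 132.8], [571.6, 143.1]] ang 19.7
[462. 236. 293. 257.] [[562.5, 148.2], [501.5, 126.4]] ang 19.7
[487. 185. 284. 211.] [[563.3, 169.2], [493.7, 144.3]] ang 19.7
[373. 318. 481. 383.] [[541.1, 105.1], [602.9, 79.6]] ang 157.5
[301. 274. 397. 262.] [[506.2, 119.8], [541.7, 132.4]] ang 19.5
[ 99. 269. 184. 269.] [[428.5, 105.5], [461.3, 112.5]] ang 12.0
[189. 318.  96. 382.] [[466.4, 89.6], [429.5, 44.7]] ang 50.6
```

Box yaw is now 19.7°, the weight has not slipped (predicted and seen positions agree within 3 mm) and the pivot has moved about 19 mm. I'll push straight ahead for the rest, so it drifts no further along the screen.

>>> play_rows --series '[[255, [6, 0, 0], 0.024], [255, [6, 0, 0], 0.024], [255, [6, 0, 0], 0.024], [255, [6, 0, 0], 0.024], [255, [4, 0, 0], 0.024], [255, [0, 0, 0], 0]]'

```text
time_s: 14.18
eef_pos: [0.5212, 0.11, 0.0278]
orientation: [3.138, 0.137, 0.002]
ft_force: [-0.6, -0.0, -0.6]
gripper_width: -0.0
```

```bash
python3 -c "
from h import *
look('p4'); dot('p4')"
```

```text
t 14.18 tcp [0.5212 0.11   0.0278] yaw 5.02 tilt [ 0.001 -0.    -1.   ] F [-0.6 -0.  -0.6] grip -0.0
box px 684.5
top box [596.4  63.6] [122.6 155.2] 8.2
dot 10.0 [256.5 156.2] [0.6368 0.0263 0.101 ]
[458. 224. 301. 232.] [[591.7, 148.6], [533.1, 140.2]] ang 8.2
[511. 279. 344. 289.] [[620.5, 126.7], [553.8, 116.9]] ang 8.4
[391. 250. 474. 245.] [[568.4, 135.7], [600.7, 140.3]] ang 8.1
[492. 177. 284. 188.] [[598.8, 167.6], [525.1, 157.0]] ang 8.2
[501. 345. 429. 350.] [[627.9, 93.3], [596.6, 88.8]] ang 8.1
[371. 316. 481. 383.] [[567.2, 104.5], [626.5, 71.1]] ang 150.6
[364. 310. 447. 305.] [[563.8, 107.4], [597.7, 112.2]] ang 8.1
[189. 318.  96. 382.] [[492.5, 97.4], [450.6, 57.4]] ang 43.6
```

>>> play_rows --series '[[255, [3, 0, 0], 0], [255, [3, 0, 0], 0], [255, [2, 0, 0], 0], [255, [0, 0, 0], 0]]'

```text
time_s: 14.78
eef_pos: [0.5277, 0.1113, 0.0276]
orientation: [-3.138, -0.139, 0.002]
ft_force: [-4.3, 2.6, 2.1]
gripper_width: 0.0004
```

```bash
python3 -c "
from h import *
look('p5'); dot('p5')"
```

```text
t 14.78 tcp [0.5277 0.1113 0.0276] yaw 5.07 tilt [-0.002  0.    -1.   ] F [-4.3  2.6  2.1] grip 0.0004
box px 676.5
top box [599.7  61.8] [120.1 153.6] 7.2
dot 17.0 [249.5 165.9] [0.6055 0.0481 0.101 ]
[403. 253. 474. 252.] [[580.0, 136.1], [607.8, 138.8]] ang 5.4
[303. 237. 374. 237.] [[540.7, 139.8], [567.5, 142.0]] ang 4.8
[492. 185. 287. 187.] [[606.0, 166.1], [532.4, 158.9]] ang 5.5
[189. 318.  96. 382.] [[499.1, 98.7], [457.2, 58.6]] ang 43.7
```

The box is at about 5.4°, parallel with the screen, with a light reaction force. I'll back off, rise and look at the whole thing.

>>> play_rows --series '[[255, [-20, 0, 0], 0], [255, [-20, 0, -20], 0], [255, [0, 0, -50], -0.17], [255, [0, 0, -50], -0.17], [0, [0, 0, -45], -0.17], [0, [0, 0, 0], -0.17], [0, [0, 0, 0], -0.17], [0, [0, 0, 0], -0.17], [0, [0, 0, 0], -0.17], [0, [0, 0, 0], -0.17]]'

```text
time_s: 16.12
eef_pos: [0.4898, 0.1069, 0.1932]
orientation: [2.348, 2.085, 0.003]
ft_force: [0.7, -0.4, 0.4]
gripper_width: 0.0853
```

```bash
python3 -c "
from h import *
plan([(.57,.045,.195)])"
```

```text
t 16.12 tcp [0.4898 0.1069 0.1932] yaw 83.22 tilt [ 0.003  0.    -1.   ] F [ 0.7 -0.4  0.4] grip 0.0853
 leg [-52.   86.9  -1.6] len 101
```

>>> play_rows --series '[[0, [-18, 29, 0], 0], [0, [-17, 29, 0], 0], [0, [-17, 29, 0], -0.1], [0, [0, 0, 0], -0.11], [0, [0, 0, 0], 0]]'

```text
time_s: 16.75
eef_pos: [0.5695, 0.0442, 0.1928]
orientation: [2.124, 2.313, 0.001]
ft_force: [-0.3, 0.1, -0.1]
gripper_width: 0.0853
```

```bash
python3 -c "
from h import *
look('f1')"
```

```text
t 16.75 tcp [0.5695 0.0442 0.1928] yaw 94.86 tilt [ 0.002 -0.    -1.   ] F [-0.3  0.1 -0.1] grip 0.0853
box px 136.0
top box [591.8 134.4] [116.1  23.6] 6.7
```

View pics/wf1.png

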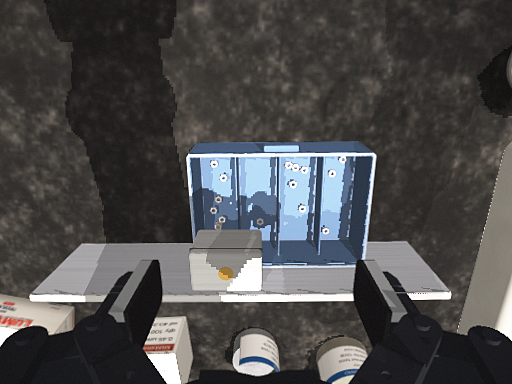

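The box lies along the screen, with front lid corners at (188,154) and (375,154) and the back edge at about row 265. The weight sits on the right-hand end with its dot at (225,273). The lip faces the robot at (281,148).

Run:
```python
from h import *
d=load('wf1'); f=lambda p,z:(ray(d,p,z,d)[:,:2]*1000)
S=f([(35,295),(449,295)],.096); B=f([(78,244),(408,242)],0); lid=f([(188,154),(375,154),(366,265),(290,264)],.055); w=f([(225,273)],.101)[0]
print('screen top',S.round(1).tolist(),'base',B.round(1).tolist()); print('lid',lid.round(1).tolist(),'weight',w.round(1))
for L in (S,B):
    t=(L[1]-L[0])/np.linalg.norm(L[1]-L[0]); n=np.array([t[1],-t[0]]); n*=np.sign(n[0]); print('normal deg',np.degrees(np.arctan2(n[1],n[0])),'dist lid pts',((L[0]-lid)@n).round(1),'weight',((L[0]-w)@n).round(1))
a=lid[1]-lid[0]; print('front edge ang',np.degrees(np.arctan2(-a[0],a[1])),'len',np.linalg.norm(a))
t=a/np.linalg.norm(a); n=np.array([t[1],-t[0]]); print('weight rel push.. along',(w-lid[0])@t,'from front',(w-lid[0])@n)
plan([(w[0]/1000,w[1]/1000,.1928)])
```

```text
screen top [[674.9, -135.8], [644.8, 213.2]] base [[678.3, -146.4], [644.5, 218.0]]
lid [[552.3, -15.4], [538.9, 141.1], [645.2, 154.0], [650.0, 82.1]] weight [635.1  24.2]
normal deg 4.94041698445866 dist lid pts [111.8 111.7   4.7   6.1] weight 25.9
normal deg 5.289217130559041 dist lid pts [113.4 112.3   5.3   7.1] weight 27.3
front edge ang 4.905219941166279 len 157.03437974007
weight rel push.. along 32.3786035378249 from front 85.83236553854317
t 16.85 tcp [0.5688 0.045  0.1929] yaw 94.84 tilt [ 0.001  0.    -1.   ] F [0.3 0.  0.9] grip 0.0854
 leg [-26.3  64.3   0.2] len 69
```

The front edge is 112 to 113 mm from the screen for a 112 mm lid, so the box is flush. It is parallel within 0.5°, and the weight is 26 mm and about 33 mm in from the corner's edges. The pivot has shifted about 18 mm, so all of this is within limits. Next I grasp the weight by its ends.

>>> play_rows --series '[[0, [-13, 31, 0], 0], [0, [-13, 31, 0], 0], [0, [0, 0, 40], 0], [0, [0, 0, 40], 0], [0, [0, 0, 20], 0], [0, [0, 0, 0], 0]]'

```text
time_s: 17.6
eef_pos: [0.6315, 0.025, 0.0914]
orientation: [-2.122, -2.314, 0.003]
ft_force: [0.9, 0.1, -0.5]
gripper_width: 0.0853
```

Run:
```python
from h import *
plan([(.632,.0242,.0625)])
st=get_state(); s=snapshot('wrist'); h=cv2.cvtColor(s['image'],cv2.COLOR_RGB2HSV); m=cv2.inRange(h,np.array((15,120,80)),np.array((35,255,255))); m[:,:150]=0; m[:,360:]=0
n,l,a,c=cv2.connectedComponentsWithStats(m); i=1+a[1:,4].argmax(); print(a[i],c[i],ray(s,[c[i]],.101,st)); save(s,'wg')
```

```text
t 17.6 tcp [0.6315 0.025  0.0914] yaw 94.95 tilt [-0.003 -0.    -1.   ] F [ 0.9  0.1 -0.5] grip 0.0853
 leg [-0.9  0.5 28.9] len 29
[242 273  26  22 452] [254.49778761 283.75221239] [[0.63568129 0.02426623 0.101     ]]
```

The weight's centre is confirmed at (0.6357, 0.0243).

>>> play_rows --series '[[0, [-0.5, 0.5, 15], 0], [0, [0, 0, 14], 0], [0, [0, 0, 0], 0], [255, [0, 0, 0], 0], [255, [0, 0, 0], 0], [255, [0, 0, 0], 0], [255, [0, 0, 0], 0], [255, [0, 0, 0], 0]]' --force 60

```text
time_s: 18.65
eef_pos: [0.6335, 0.024, 0.0644]
orientation: [2.122, 2.315, 0.001]
ft_force: [-1.0, -0.7, 5.7]
gripper_width: 0.0573
```

>>> play_rows --series '[[255, [0, 0, -5], 0], [255, [0, 0, -10], 0], [255, [0, 0, -20], 0], [255, [0, 0, -30], 0], [255, [0, 0, -35], 0], [255, [0, 0, 0], 0]]'

```text
time_s: 19.4
eef_pos: [0.6346, 0.0242, 0.1665]
orientation: [2.12, 2.313, 0.006]
ft_force: [-0.1, 1.3, -6.7]
gripper_width: 0.0576
```

Run:
```python
from h import *
look('h2'); plan([(.55,-.15,.165),(.4416,-.335,.165)])
d=load('wh2'); h=cv2.cvtColor(d['image'],cv2.COLOR_RGB2HSV); m=cv2.inRange(h,np.array((15,120,80)),np.array((35,255,255))); m[:,:150]=0; m[:,360:]=0
n,l,a,c=cv2.connectedComponentsWithStats(m); i=1+a[1:,4].argmax(); mm=R.from_rotvec(d['orientation']).as_matrix()
print(a[i],c[i],'tool mm',((ray(d,[c[i]],d['eef_pos'][2]+.039,d)-d['eef_pos'])@mm*1000).round(1))
```

```text
t 19.4 tcp [0.6346 0.0242 0.1665] yaw 94.99 tilt [ 0.005  0.    -1.   ] F [-0.1  1.3 -6.7] grip 0.0576
box px 549.0
top box [593.9 118.2] [118.4  58.6] 0.7
t 19.5 tcp [0.6324 0.0243 0.1629] yaw 95.0 tilt [-0.001  0.    -1.   ] F [ 0.  -0.4 -7.6] grip 0.0572
 leg [-166.4  -97.2   -2. ] len 193
 leg [-1.748e+02 -1.241e+02  1.000e-01] len 214
[242 307  31  26 626] [257.29552716 319.69169329] tool mm [[  0.1  -0.3 -39. ]]
```

>>> play_rows --series '[[255, [-20, -10, 0], 0], [255, [-40, -24, 0], 0], [255, [-40, -24, 0], 0], [255, [-40, -24, 0], 0], [255, [-40, -26, 0], 0], [255, [-40, -28, 0], 0], [255, [-40, -28, 0], 0], [255, [-40, -28, 0], 0], [255, [-40, -28, 0], 0], [255, [0, 0, 0], 0]]'

```text
time_s: 20.75
eef_pos: [0.4382, -0.3389, 0.1625]
orientation: [-2.132, -2.305, 0.007]
ft_force: [1.0, 0.8, -5.8]
gripper_width: 0.0574
```

Run:
```python
from h import *
plan([(.4416,-.335,.165)])
```

```text
t 20.75 tcp [ 0.4382 -0.3389  0.1625] yaw 94.47 tilt [-0.004 -0.002 -1.   ] F [ 1.   0.8 -5.8] grip 0.0574
 leg [ 3.6  3.7 -2.5] len 6
```

>>> play_rows --series '[[255, [3.5, 3.5, 30], 0], [255, [0, 0, 45], 0], [255, [0, 0, 40], 0], [255, [0, 0, 20], 0], [255, [0, 0, 8], 0], [255, [0, 0, 4], 0], [255, [0, 0, 0], 0]]'

```text
time_s: 21.62
eef_pos: [0.4469, -0.3301, 0.0172]
orientation: [2.122, 2.316, 0.0]
ft_force: [-1.1, 0.2, -6.3]
gripper_width: 0.0572
```

>>> play_rows --series '[[255, [-3, -3, 1], 0], [255, [0, 0, 2], 0], [255, [0, 0, 1.5], 0], [255, [0, 0, 0], 0]]'

```text
time_s: 22.12
eef_pos: [0.4439, -0.3338, 0.0138]
orientation: [2.122, 2.314, -0.0]
ft_force: [-2.3, 0.3, 8.6]
gripper_width: 0.0573
```

Contact: the force has gone from -6 to +9 N. I'll release and lift.

>>> play_rows --series '[[255, [0, 0, -0.5], 0], [0, [0, 0, 0], 0], [0, [0, 0, 0], 0], [0, [0, 0, 0], 0], [0, [0, 0, 0], 0], [0, [0, 0, -20], 0], [0, [0, 0, -40], 0], [0, [0, -20, -45], 0], [0, [0, -20, -45], 0], [0, [0, 0, 0], 0]]'

```text
time_s: 23.38
eef_pos: [0.404, -0.3385, 0.1662]
orientation: [2.121, 2.309, -0.0]
ft_force: [0.5, 0.5, -0.7]
gripper_width: 0.0853
```

Run:
```python
from h import *
look('z'); d=load('wz'); t=load('tz')
h=cv2.cvtColor(d['image'],cv2.COLOR_RGB2HSV); m=cv2.inRange(h,np.array((15,120,80)),np.array((35,255,255)))
b=blob(t,(100,60,40),(125,255,255),(200,120,310,215),5); r=wrect(t,b,.055); print(r)
a=cv2.imread('pics/wz.png'); q=cv2.imread('pics/tz.png'); o=np.zeros((384,800,3),np.uint8); o[:,:400]=a[:,90:490]; o[:300,400:]=cv2.resize(q[120:240,190:350],(400,300)); cv2.imwrite('pics/cz.png',o)
```

```text
t 23.38 tcp [ 0.404  -0.3385  0.1662] yaw 94.87 tilt [ 0.005 -0.004 -1.   ] F [ 0.5  0.5 -0.7] grip 0.0853
box px 1623.0
top box [597.3  65.6] [117.8 161.3] 5.7
((597.2708129882812, 65.63277435302734), (117.81497192382812, 161.2763671875), 5.732519626617432)
```

View pics/cz.png

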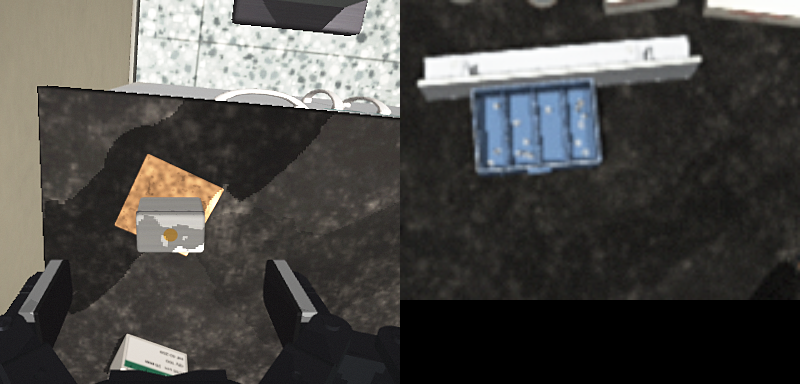

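The weight stands upright on the pad with its dot at full-image pixel (260,235). The box lies flush along the screen with its lip towards the robot. I'll check the numbers before handing in.

Run:
```python
from h import *
d=load('wz'); w=ray(d,[(260,235)],.05,d)[0]; print('weight',w,'off pad mm',np.hypot(w[0]-.4416,w[1]+.335)*1000)
c=ray(d,[(238,154),(313,188),(205,226)],.004,d)[:,:2]; print('pad centre now',(c[1]+c[2])/2, 'sides',np.linalg.norm(c[0]-c[1]),np.linalg.norm(c[0]-c[2]))
if np.hypot(w[0]-.4416,w[1]+.335)<.02: print(job_done())
```

```text
weight [ 0.44631849 -0.33296431  0.05      ] off pad mm 5.138892022948437
pad centre now [ 0.4401927  -0.33540818] sides 0.0772291479967756 0.0796748593389126
the job is handed in; nothing more can be done
None
```

The job is handed in, at about 23 s of the 72 s allowed. `job_done()` gives no verdict, so the results below are my own measurements.

**What I did:**
- I set the weight on the pivot corner, about 27 mm in from the hinge edge and 34 mm from the end, and let go.
- I pushed the opposite corner round with the shut fingers and pressed the box up to the screen. The weight stayed in its corner.
- I then lifted the weight by its ends and put it back on the pad.

**Last checks:**

| Check | Measured | Limit |
|---|---|---|
| Box angle to the screen | within about 0.5° | 5° |
| Hinge side to the screen | about 0–7 mm | 13 mm |
| Pivot shift from its start | about 18 mm | 40 mm |
| Weight from the pad's middle | 5–7 mm | 30 mm |

The lip faces the robot, the weight stands upright and the gripper is clear. I planned the paths clear of the tub, beaker and carton, but did not re-measure where they stand.

**Disagreements:**
- **Gap to the screen:** measuring from the front lid edge gives about 0–1 mm. Direct sightings of the back edge give 5–7 mm, and the last top view about 2–3 mm.
- **Pivot stray:** the pivot moved further than the 10 mm expected. The box's corner seemed to brush the screen during the turn, and the final push then moved it up to the screen.
- **Weight tracking:** one automatic sighting of the weight in the top view, just after the final push, was plainly wrong. I ignored it and confirmed the position from the wrist camera.

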